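Tidy the lazy Susan: cartons to the rack, leaking jars to the wash tub

TASK

Tidy the lazy Susan, which spins freely: file every green-banded carton standing on it into an empty slot of the carton rack, upright and fully home, and put every spice jar that has tipped over (it leaks) into the blue washing-up tub, resting inside it. Leave a jar that stands upright standing on the lazy Susan, leave the orange-banded carton in its rack slot, and do not disturb the cake tin and spatula.

Things in the scene. Friction and masses are not known exactly. Their poses are not given: they have to be found in the camera images.
- turntable: foot of the wooden lazy Susan (does not move). Origin on the worktop under the middle of the disc. The disc is 330 mm across, its upper face is 50 mm above the worktop, with a rim round its edge 6 mm higher and 5 mm thick.
- disc (a joint): angle (rad) of the lazy Susan's disc about its vertical axis, counter-clockwise from above. The disc spins freely: no brake, hardly any friction; a touch turns it with everything on it, and it coasts for about a second or two.
- rack: wooden carton rack (fixed), 235 mm along its x, 94 mm along its y, with five upright slots side by side along x, 44 mm apart. Each slot is 29 mm wide (rack x), 64 mm long (rack y), and open at the top; the ridges between slots have roof-shaped (45 degree) tops that end 57 mm above the worktop. Origin on the worktop under its middle. At the left or the right of the lazy Susan.
- tub: blue washing-up tub with white rim (fixed), 210 mm along x, 140 mm along y, 58 mm high, walls 5 mm, inner floor 5 mm up. Origin on the worktop under its middle. On the other side from the rack.
- cake_tin: charcoal ribbed cake tin with two ears, 190 mm across, 55 mm high; a bystander. Origin under its middle.
- spatula: spatula 240 mm long lying on the worktop; a bystander. Origin under its middle, lying along its x axis.
- slot0 (a point): middle of the floor of rack slot 0, 8 mm above the worktop, 42 mm below the slot's straight upper edge; axes as the rack's. slot0 is at the rack's -x end, slot4 at its +x end.
- slot1 (a point): middle of the floor of rack slot 1, 8 mm above the worktop, 42 mm below the slot's straight upper edge; axes as the rack's. slot0 is at the rack's -x end, slot4 at its +x end.
- slot2 (a point): middle of the floor of rack slot 2, 8 mm above the worktop, 42 mm below the slot's straight upper edge; axes as the rack's. slot0 is at the rack's -x end, slot4 at its +x end.
- slot3 (a point): middle of the floor of rack slot 3, 8 mm above the worktop, 42 mm below the slot's straight upper edge; axes as the rack's. slot0 is at the rack's -x end, slot4 at its +x end.
- slot4 (a point): middle of the floor of rack slot 4, 8 mm above the worktop, 42 mm below the slot's straight upper edge; axes as the rack's. slot0 is at the rack's -x end, slot4 at its +x end.
- carton1: pudding-mix carton with green band, 24 mm thick (its x), 58 mm wide (its y), 112 mm tall (its z), rigid, 90 to 145 g. Origin under the middle of its base. Starts standing on the lazy Susan in any direction, or is absent.
- carton2: pudding-mix carton with green band, 24 mm thick (its x), 58 mm wide (its y), 112 mm tall (its z), rigid, 90 to 145 g. Origin under the middle of its base. Starts standing on the lazy Susan in any direction, or is absent.
- carton3: pudding-mix carton with green band, 24 mm thick (its x), 58 mm wide (its y), 112 mm tall (its z), rigid, 90 to 145 g. Origin under the middle of its base. Starts standing on the lazy Susan in any direction, or is absent.
- carton4: pudding-mix carton with green band, 24 mm thick (its x), 58 mm wide (its y), 112 mm tall (its z), rigid, 90 to 145 g. Origin under the middle of its base. Starts standing on the lazy Susan in any direction, or is absent.
- jar1: square spice jar, 44 x 44 mm and 80 mm tall: a brown body 62 mm tall with a paper band, and a round black cap (38 mm across, 18 mm tall). Origin in the middle of the jar, 40 mm from either end; its z axis points from the base to the cap (z level: tipped over and lying on one flat side; z up: standing). 140 to 240 g. Starts on the lazy Susan in any direction, or is absent.
- jar2: square spice jar, 44 x 44 mm and 80 mm tall: a cream body 62 mm tall with a paper band, and a round black cap (38 mm across, 18 mm tall). Origin in the middle of the jar, 40 mm from either end; its z axis points from the base to the cap (z level: tipped over and lying on one flat side; z up: standing). 140 to 240 g. Starts on the lazy Susan in any direction, or is absent.
- jar3: square spice jar, 44 x 44 mm and 80 mm tall: a cream body 62 mm tall with a paper band, and a round black cap (38 mm across, 18 mm tall). Origin in the middle of the jar, 40 mm from either end; its z axis points from the base to the cap (z level: tipped over and lying on one flat side; z up: standing). 140 to 240 g. Starts on the lazy Susan in any direction, or is absent.
- stock0: carton with orange band, same size and origin as the green ones; when present it stands in slot0 of the rack from the start and stays there.
- stock1: carton with orange band, same size and origin as the green ones; when present it stands in slot1 of the rack from the start and stays there.
- stock2: carton with orange band, same size and origin as the green ones; when present it stands in slot2 of the rack from the start and stays there.
- stock3: carton with orange band, same size and origin as the green ones; when present it stands in slot3 of the rack from the start and stays there.
- stock4: carton with orange band, same size and origin as the green ones; when present it stands in slot4 of the rack from the start and stays there.
Not all that is in view belongs to the job. Leave any purple look-alike of the jar1 alone.

How it is judged:
By the outcome, as a careful person would: the job done as asked, in the order asked, and still so for the second after the job is handed in, with the robot touching nothing.
Of carton1, carton2, carton3, carton4 only 3 to 4 are there at a start; the rules pass over those that are not, and their reading is None.
Of jar1, jar2, jar3 only 2 to 3 are there at a start; the rules pass over those that are not, and their reading is None.
Of stock0, stock1, stock2, stock3, stock4 only 1 to 1 are there at a start; the rules pass over those that are not, and their reading is None.
At some moment in a run one of jar1, jar3 may be knocked a few centimetres aside while the robot is not near it.
It also fails if it takes over 210 s, if anything falls off the work surface, if the arm or the gripper's body presses on something with over 40 N, if the wrist force passes 120 N, or if a joint passes its speed limit or range.

ROBOT

A 6-joint arm with a two-finger parallel gripper is mounted at the origin on the work surface. World frame = base frame: x ahead of the robot, y to its left, z up, the work surface at z = 0. Lengths are in m, angles in degrees, forces in N, time in s.
With the tool pointing down it reaches from about 0.25 to 0.775 m from the base axis. Payload 4 kg.
Tool frame: the origin (TCP) lies at the very end of the fingers, on their centre line; the grasp point (between the pads) lies 19 mm behind it (arm.hold_point_z is the distance from the TCP to the grasp point, in m); z points along the fingers, y is the line along which they close (so a half turn about z gives the same grasp; the last joint's range is limited). The gripper opens to 85 mm and grips with 20 to 120 N. Pads are 22 mm wide; open, the fingers measure 114 mm over their backs; the gripper's body (76 mm by 85 mm) begins 54 mm behind the grasp point. The pads swing forward as they close: fully open they stand 13 mm farther back than shut.
Start: joints at [62.447, 4.996, 78.535, -0, 96.463, -5.907], TCP at [0.203, 0.511, 0.231] pointing down, gripper open.
Joint ranges: [-177.83, 177.83], [-43.37, 116.18], [15.69, 146.23], [-61.86, 241.86], [9.47, 152.12], [-147.06, 147.06]. Speed limits (degrees/s): [159.86, 159.86, 180, 180, 180, 180].

INTERFACE

Orientations are given as [roll, pitch, yaw] about the fixed x, y, z axes, in that order (R = Rz(yaw) Ry(pitch) Rx(roll)).
In Python, from bench import readout, read_camera, camera_info, order, arm gives the robot as it stands. The module is installed in compiled form; this text tells all that it offers.
- The arm moves only by the shell command python3 -m creep 'ROWS' [OPENING] [FORCE]. ROWS is text: rows parted by semicolons, each of 4 numbers parted by spaces: the shift along the tool's x, y, z in cm, then the turn about the tool's z in rad. In form: x y z twist; .... A call has 1 to 10 rows; each row shifts and turns the commanded pose from where the row before left it, along the tool's axes as they then stand; what a row does not reach is not made up. A row lasts 1/10 s, in which the tool goes at most 50 mm and 8.59 degrees, less where a joint would pass 70% of its speed; a pose out of reach is approached as far as the arm can. A call is refused whole if a number of a shift passes 5 or a number of a turn 0.15, either way. A call with a gripper value outside its range is refused whole. OPENING is the finger opening in cm, from 0 to 8.54, set as the call begins (- or left out, the last holds). The fingers move at their own pace and stop on an object; FORCE is the grip in N (left out, the last holds). Time passes only in rows, so rows that do not move let the fingers close. It gives the time, the measured TCP pose, the force, the opening and the grip force at its end, in the units of the state.
- readout.state(): the state, without advancing time (a new reading comes with each control period).
- read_camera(name): name is "scene" or "top" or "wrist"; returns (picture, depth): 384x512x3 uint8, red, green, blue; 384x512 float32, m along the optical axis (not along the pixel's ray), 0 where there is no reading.
- camera_info(name): a dict with "fovy" (degrees; the focal length in pixels is half the picture's height over the tangent of half this angle, whatever the lens; pixels are square), "cx", "cy" (the principal point, pixels), "k1" (the pictures are not rectified: a ray, as slopes to the right and down, at radius r is drawn at 1 + k1 r^2 times it, then the intrinsics apply), "rvec" (rotation vector, rad) and "tvec" (3), from world to camera coordinates, as OpenCV has them. Camera axes: x right, y down, z forward; pixel columns grow to the right and rows downward; lengths in m; the calibration is good to about 2 mm. A picture is of the moment at which its call begins: read the wrist's pose just before it. camera_info takes no time and is no camera call; for the wrist camera it gives the pose at the moment of the call.
- order.sign_off(): hands the job in; it is judged then, once.
The state is a dict: "clock": time; "q": joint angles; "qd": joint speeds; "effort": joint torques, N m; "tcp_pos": TCP position; "tcp_rot": TCP orientation; "wrist_force": force on the tool from outside, world axes, zero at the start; "torque": the same for the moment, N m; "grip_width": opening from 0.0 (shut) to 1.0 (fully open); "finger_force": force on a finger pad.
Only numpy, scipy, OpenCV 4.12 (cv2) and the standard library are available. Lean on these libraries where they do the work, as an engineer would, in place of code of your own. Each camera call takes 0.05 s, during which the arm holds its last target. There are 200 camera calls.

## Working session

There is one attempt and no reset: what is moved stays moved. The work goes in short steps, Python scripts to look and compute and a shell command to move; the robot and the scene stay as the last step left them, time stands still between calls to the robot, and variables do not carry over. Pictures are saved under pics/ and viewed, at most 14 in all, crops included, and the job is handed in when it is done.

```bash
mkdir -p pics
cat > h.py <<'E'
import numpy as np, cv2
from bench import readout, read_camera, camera_info, order, arm
from scipy.spatial.transform import Rotation as Rn
def cam(n):
    i=camera_info(n); p,d=read_camera(n); return p,d,i
def rays(i,uv):
    f=192/np.tan(np.radians(i['fovy'])/2); uv=np.atleast_2d(np.asarray(uv,float))
    y=(uv-[i['cx'],i['cy']])/f; x=y.copy()
    for _ in range(20): x=y/(1+i['k1']*(x**2).sum(1,keepdims=True))
    R=cv2.Rodrigues(np.array(i['rvec'],float))[0]; t=np.array(i['tvec'],float).ravel()
    return x,R,t
def onplane(i,uv,z):
    x,R,t=rays(i,uv); c=-R.T@t; d=np.c_[x,np.ones(len(x))]@R
    return c+d*((z-c[2])/d[:,2])[:,None]
def cloud(d,i):
    v,u=np.mgrid[:d.shape[0],:d.shape[1]]; x,R,t=rays(i,np.c_[u.ravel(),v.ravel()])
    return ((np.c_[x,np.ones(len(x))]*d.reshape(-1,1)-t)@R).reshape(d.shape+(3,))
def save(p,n): cv2.imwrite('pics/'+n,p[:,:,::-1])
E
python3 - <<'E'
from h import *
s=readout.state(); print(s)
p,d,i=cam('top'); print(i); save(cv2.resize(p,(768,576)),'top0.png')
np.savez('top0.npz',p=p,d=d)
p,d,i=cam('scene'); print(i); save(cv2.resize(p,(768,576)),'scene0.png')
print(arm.hold_point_z)
E
```

```text
{'clock': 0.0, 'q': array([ 6.24454006e+01,  5.04347149e+00,  7.86274725e+01, -6.81478369e-04,
        9.64648570e+01, -5.90718492e+00]), 'qd': array([ 0.03719857,  0.14845382, -0.02704111,  0.096042  ,  0.02173858,
       -0.01786082]), 'effort': array([ 7.18627325e-04, -3.51869452e+01, -3.13271821e+01, -3.28947544e-05,
        1.07224964e-02,  9.71431469e-07]), 'tcp_pos': array([0.20265745, 0.51074253, 0.23007339]), 'tcp_rot': array([-1.79864850e+02, -1.33025214e-02,  1.58352494e+02]), 'wrist_force': array([-0.44975871,  0.69380688, -0.32992952]), 'torque': array([-0.02738182,  0.01700961, -0.00184811]), 'finger_force': 0.0, 'grip_width': 1.0018729125306851}
{'fovy': 42.28521524371946, 'cx': 261.8605079265271, 'cy': 191.58199456770416, 'k1': 0.015006316850595823, 'rvec': array([ 2.14120832, -2.0846562 ,  0.21207712]), 'tvec': array([0.0614689 , 0.54682425, 1.37942307])}
{'fovy': 42.496027033833045, 'cx': 250.07207270647442, 'cy': 195.06718290551984, 'k1': -0.02068693114071565, 'rvec': array([ 1.35609238,  2.21325469, -0.89629116]), 'tvec': array([ 0.16896472, -0.31735514,  1.71343133])}
0.0187
```

View pics/top0.png

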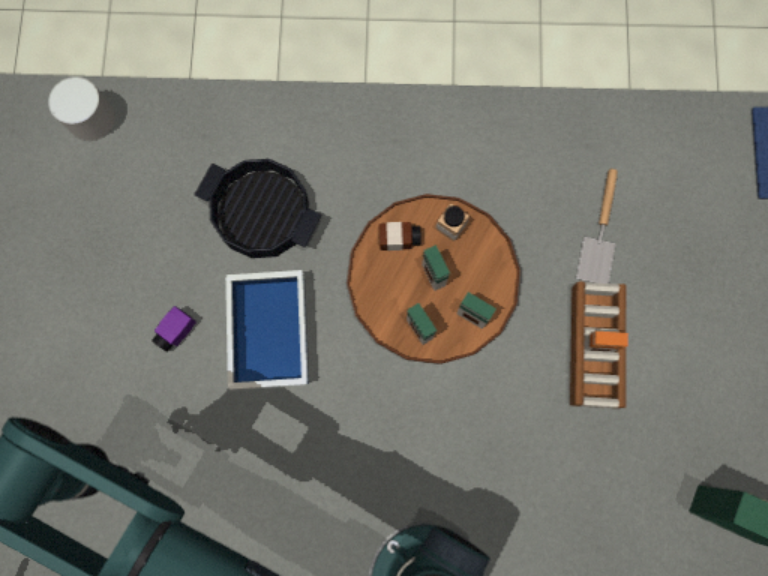

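View pics/scene0.png

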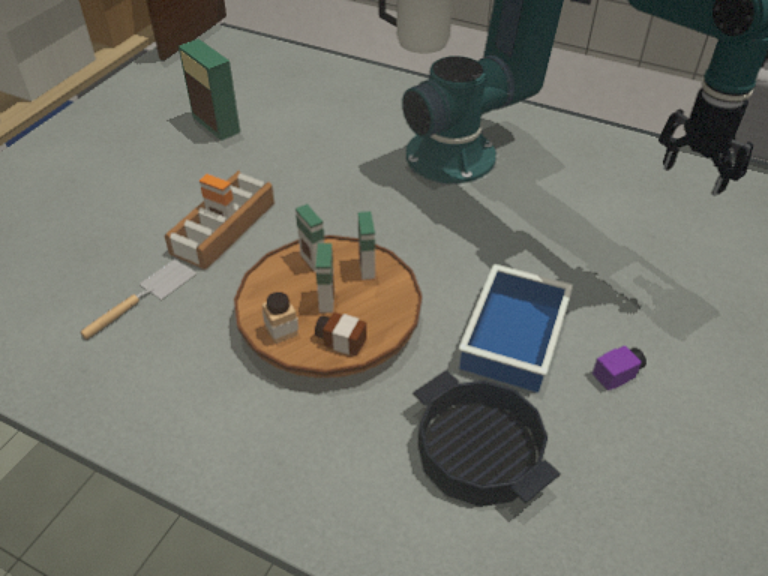

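Top view (768×576): three green cartons on the disc at (436,266), (422,322), (478,309); the brown jar is lying at (400,236) and the cream jar stands at (453,220). The tub is at (266,328). The rack is at (600,345), with the orange carton near its middle.

```bash
cat >> h.py <<'E'
def rect(P):
    c,(w,h),a=cv2.minAreaRect((P[:,:2]*1000).astype(np.float32))
    if w<h: w,h,a=h,w,a+90
    return np.round([c[0]/1000,c[1]/1000],4),round(w),round(h),round((a+90)%180-90,1)  # long-axis angle
def blobs(m,minpx=25):
    n,l,st,_=cv2.connectedComponentsWithStats(m.astype(np.uint8))
    return [l==k for k in range(1,n) if st[k,4]>=minpx]
def look(name='top',verbose=True):
    p,d,i=cam(name); C=cloud(d,i); hsv=cv2.cvtColor(p,cv2.COLOR_RGB2HSV); H,S,V=cv2.split(hsv)
    Z=C[...,2]; ok=d>0
    print('t',readout.state()['clock'])
    for nm,m in dict(green=(H>60)&(H<95)&(S>70),orange=(H>3)&(H<16)&(S>200)&(V>150)).items():
        for b in blobs(m&ok&(Z>.05)&(Z<.20)&(C[...,0]>.25)):
            q=C[b]; zt=np.percentile(q[:,2],90)
            if len(q[q[:,2]>zt-.008])<20: continue
            print(nm,rect(q[q[:,2]>zt-.008]),'z',zt.round(3),b.sum())
    return p,d,i,C,hsv
E
python3 - <<'E'
from h import *
p,d,i,C,hsv=look(); H,S,V=cv2.split(hsv); Z=C[...,2]
m=(d>0)&(H>100)&(H<125)&(S>100)
for b in blobs(m,200): print('blue',rect(C[b]),C[b][:,2].min().round(3),C[b][:,2].max().round(3))
# tub rim
m=(V>180)&(S<40)&(Z>.045)&(Z<.07)&(C[...,0]>.2)
for b in blobs(m,40): print('white',rect(C[b]),np.median(Z[b]).round(3))
m=(H<16)&(S>90)&(Z>.045)&(Z<.062)
for b in blobs(m,100): print('wood',rect(C[b]),np.median(Z[b]).round(3),b.sum())
for nm,(u,v) in dict(brown=(400,236),cream=(453,215),rackL=(578,345),rackR=(622,380),tubc=(266,330),worktop=(340,450)).items():
    print(nm,C[int(v/1.5),int(u/1.5)].round(3))
# things on disc >60mm
m=(Z>.062)&(np.hypot(C[...,0]-C[184,290,0],C[...,1]-C[184,290,1])<.16)
for b in blobs(m,60):
    q=C[b]; zt=np.percentile(q[:,2],95); print('on',rect(q[q[:,2]>zt-.012]),rect(q),zt.round(3),p[b].mean(0).round())
E
```

```text
t 0.15
green (array([ 5.719e-01, -4.000e-04]), 56, 24, 26.3) z 0.166 189
green (array([ 0.4937, -0.0759]), 55, 24, 59.4) z 0.167 176
green (array([0.4659, 0.0241]), 57, 23, 33.5) z 0.166 194
blue (array([ 0.8584, -0.6713]), 198, 32, -2.6) 0.003 0.022
blue (array([0.463 , 0.3214]), 195, 125, 5.2) -0.007 0.04
white (array([0.4596, 0.3174]), 220, 148, 5.1) 0.058
white (array([ 0.5549, -0.3255]), 58, 9, 87.7) 0.056
white (array([ 0.5114, -0.323 ]), 61, 8, 88.5) 0.055
white (array([ 0.4235, -0.3208]), 61, 7, 88.6) 0.055
white (array([ 0.3797, -0.3184]), 60, 7, 88.2) 0.055
white (array([ 0.3355, -0.3169]), 60, 7, 87.7) 0.055
wood (array([ 5.696e-01, -5.000e-04]), 329, 328, 16.8) 0.051 7756
wood (array([ 0.4498, -0.2813]), 233, 19, -1.5) 0.054 476
wood (array([ 0.5174, -0.3624]), 94, 13, -1.6) 0.055 149
wood (array([ 0.3864, -0.3566]), 113, 17, -1.9) 0.055 182
brown [0.639 0.067 0.09 ]
cream [ 0.67  -0.032  0.134]
rackL [ 0.443 -0.277  0.054]
rackR [ 0.38  -0.357  0.055]
tubc [0.462 0.325 0.008]
worktop [0.236 0.171 0.001]
on (array([ 0.6714, -0.0327]), 37, 34, 0.2) (array([ 0.6703, -0.0323]), 45, 45, 56.0) 0.133 [90. 76. 64.]
on (array([0.6446, 0.067 ]), 80, 47, -83.8) (array([0.6431, 0.0668]), 80, 47, -87.4) 0.098 [120.  98.  84.]
on (array([5.73e-01, 3.00e-04]), 59, 24, 26.2) (array([5.728e-01, 5.000e-04]), 60, 25, 26.2) 0.166 [66. 86. 70.]
on (array([ 0.4946, -0.0752]), 58, 26, 60.1) (array([ 0.4946, -0.0752]), 58, 26, 60.1) 0.167 [67. 87. 71.]
on (array([0.4666, 0.0246]), 59, 24, 34.3) (array([0.4664, 0.0249]), 59, 25, 34.5) 0.167 [66. 90. 73.]
```

```bash
cat >> h.py <<'E'
def go(x,y,z=None,yaw=None):
    s=readout.state(); p=s['tcp_pos']; R=Rn.from_euler('xyz',s['tcp_rot'],degrees=True).as_matrix()
    t=np.array([x,y,p[2] if z is None else z]); dt=(R.T@(t-p)*100).round(2)
    yw=s['tcp_rot'][2]; tw=0 if yaw is None else -np.radians((yaw-yw+180)%360-180)
    print('at',p.round(4),'yaw',yw.round(1),'-> shift cm',dt,'twist',round(tw,3),'force',s['wrist_force'].round(1),'w',round(s['grip_width']*8.54,2),'ff',round(s['finger_force'],1),'q6',s['q'][5].round())
E
python3 - <<'E'
from h import *
p,d,i,C,hsv=look(); H,S,V=cv2.split(hsv); Z=C[...,2]
print(hsv[226,406])
m=(H<20)&(S>120)&(Z>.1)&(abs(C[...,1]+.32)<.07)&(abs(C[...,0]-.45)<.13)
for b in blobs(m,20): print('or',rect(C[b]),np.percentile(Z[b],90))
R=[(0.4450,-0.3215)]
go(.4664,.0247,.20,124.2)
E
```

```text
t 0.2
green (array([ 5.721e-01, -2.000e-04]), 56, 24, 26.4) z 0.166 183
green (array([ 0.4941, -0.0762]), 55, 24, 58.3) z 0.167 175
green (array([0.4662, 0.024 ]), 56, 23, 33.1) z 0.166 192
[ 12 184 208]
or (array([ 0.4485, -0.3225]), 60, 25, 88.3) 0.12477151092134296
at [0.2028 0.5109 0.2305] yaw 158.3 -> shift cm [-42.44 -35.46   3.1 ] twist 0.596 force [0.1 0.5 0.2] w 8.55 ff 0.0 q6 -6.0
```

```bash
python3 -m creep '-3.5 -2.95 0 0;-3.5 -2.95 0 0;-3.5 -2.95 0 0;-3.5 -2.95 0 0;-3.5 -2.95 0 0;-3.5 -2.95 0 0;-3.5 -2.95 0 0;-3.5 -2.95 0 0;-3.5 -2.95 0 0;-3.5 -2.95 0 0' 8.5 30
python3 -m creep '-3.5 -2.95 0 0;-3.5 -2.95 0 0;0 0 0 0.148;0 0 0 0.148;0 0 0 0.148;0 0 0 0.148;0 0 0 0;0 0 0 0;0 0 0 0'
python3 -c "
from h import *
go(.4664,.0247,.118,124.2)
p,d,i=cam('wrist'); print(i); save(cv2.resize(p,(640,480)),'w1.png')"
```

```text
clock: 1.2
tcp_pos: [0.4198, 0.1062, 0.2313]
tcp_rot: [180.0, 0.0, 158.4]
wrist_force: [1.0, 0.2, -0.7]
grip_width: 0.999
finger_force: 0.0
clock: 2.1
tcp_pos: [0.4626, 0.0273, 0.2313]
tcp_rot: [-180.0, -0.0, 124.6]
wrist_force: [-0.2, 0.5, -0.9]
grip_width: 0.992
finger_force: 0.0
at [0.4626 0.0273 0.2313] yaw 124.6 -> shift cm [-0.43  0.16 11.33] twist 0.006 force [-0.2  0.5 -0.9] w 8.47 ff 0.0 q6 -38.0
{'fovy': 62.06740717005901, 'cx': 251.2024292126299, 'cy': 195.8710759394407, 'k1': -0.013043850156853127, 'rvec': array([-2.71217739, -0.84229847, -0.13438784]), 'tvec': array([-0.39724156, -0.26887021,  0.30736936])}
```

View pics/w1.png

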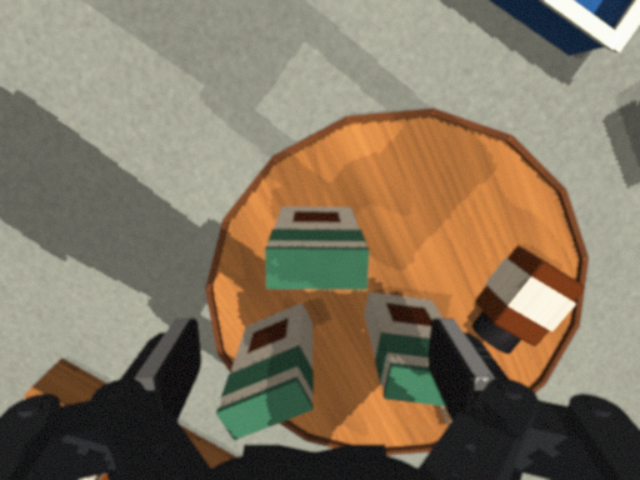

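The wrist view shows the nearest carton's top face, corners about (265,248), (366,248), (368,288), (265,290), square between the fingers. I'll check its position with the same depth code.

```bash
python3 -c "
from h import *
look('wrist'); look('top')
P=onplane(camera_info('wrist'),np.array([(265,248),(366,248),(368,288),(265,290)])/1.25,.162); print(P.round(4),P.mean(0).round(4))
go(.4664,.0247,.118,124.2)"
```

```text
t 2.2
green (array([0.4597, 0.0352]), 55, 1, 34.0) z 0.146 494
green (array([0.4661, 0.0248]), 57, 25, 33.9) z 0.165 2533
green (array([ 0.5513, -0.0006]), 37, 18, 62.8) z 0.145 593
green (array([ 0.4866, -0.0664]), 60, 20, 41.6) z 0.146 949
green (array([ 0.5632, -0.0036]), 39, 24, 25.1) z 0.165 1053
green (array([ 0.4944, -0.0749]), 59, 26, 60.0) z 0.165 1872
t 2.25
green (array([ 0.4888, -0.0849]), 34, 23, 64.1) z 0.166 103
green (array([0.4471, 0.0216]), 21, 7, 31.6) z 0.167 27
[[ 0.436   0.018   0.162 ]
 [ 0.483   0.0503  0.162 ]
 [ 0.4987  0.0312  0.162 ]
 [ 0.4498 -0.0039  0.162 ]] [0.4669 0.0239 0.162 ]
at [0.4627 0.0273 0.2313] yaw 124.5 -> shift cm [-0.43  0.16 11.33] twist 0.005 force [0.1 0.2 0.3] w 8.5 ff 0.0 q6 -38.0
```

```bash
python3 -m creep '-0.4 0.15 0 0;0 0 3 0;0 0 3 0;0 0 3 0;0 0 2 0;0 0 0.3 0;0 0 0 0;0 0 0 0' 
python3 -m creep '0 0 0 0;0 0 0 0;0 0 0 0;0 0 0 0;0 0 0 0;0 0 0 0;0 0 0 0;0 0 0 0' 5.0 40
```

```text
clock: 3.05
tcp_pos: [0.4673, 0.0247, 0.1199]
tcp_rot: [179.9, 0.1, 124.4]
wrist_force: [0.2, 0.3, 0.6]
grip_width: 0.995
finger_force: 0.0
clock: 3.85
tcp_pos: [0.4671, 0.0248, 0.1197]
tcp_rot: [179.9, 0.1, 124.4]
wrist_force: [-0.3, -0.6, 5.8]
grip_width: 0.673
finger_force: 43.4
```

```bash
python3 -m creep '0 0 -1 0;0 0 -3 0;0 0 -4 0;0 0 -4 0;0 0 -2 0;0 0 0 0;0 0 0 0'
python3 -c "
from h import *
go(.358,-.3186,.25,178.1)
p,d,i=cam('wrist'); save(cv2.resize(p,(640,480)),'w2.png')"
```

```text
clock: 4.55
tcp_pos: [0.4658, 0.0248, 0.2574]
tcp_rot: [-179.9, -0.1, 124.4]
wrist_force: [0.0, -0.7, -1.6]
grip_width: 0.675
finger_force: 43.3
at [0.4658 0.0248 0.2574] yaw 124.4 -> shift cm [-22.23 -28.31   0.75] twist -0.937 force [ 0.  -0.7 -1.6] w 5.77 ff 43.3 q6 -38.0
```

View pics/w2.png

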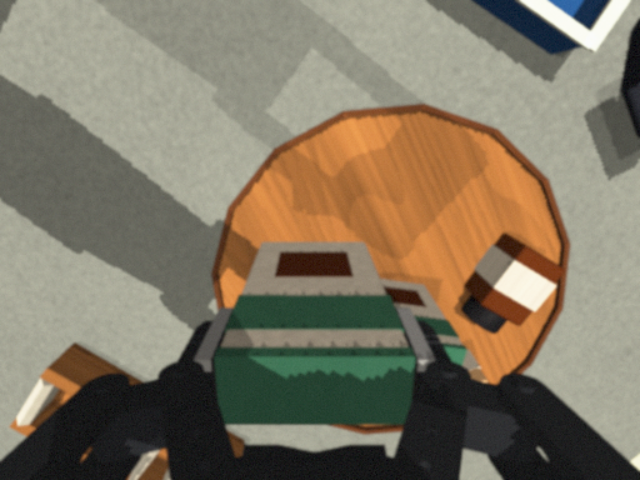

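The carton is gripped upright and centred, (315,335). Carrying it to the near-end slot.

```bash
python3 -m creep '-2.78 -3.54 0 0;-2.78 -3.54 0 0;-2.78 -3.54 0 0;-2.78 -3.54 0 0;-2.78 -3.54 0 0;-2.78 -3.54 0 0;-2.78 -3.54 0 0;-2.78 -3.54 0 0;0 0 0 -0.134;0 0 0 -0.134'
python3 -m creep '0 0 0 -0.134;0 0 0 -0.134;0 0 0 -0.134;0 0 0 -0.134;0 0 0 -0.134;0 0 0 0;0 0 0 0;0 0 0 0'
python3 -c "
from h import *
go(.358,-.3186,.14,178.1)
p,d,i=cam('wrist'); save(cv2.resize(p,(640,480)),'w3.png')
p,d,i,C,hsv=look('top'); save(cv2.resize(p[120:300,220:460],(720,540)),'t3.png')
H,S,V=cv2.split(hsv); Z=C[...,2]; m=(V>180)&(S<40)&(Z>.045)&(Z<.07)&(C[...,0]>.2)
for b in blobs(m,30): print('white',rect(C[b]))
"
```

```text
clock: 5.6
tcp_pos: [0.3567, -0.3194, 0.2548]
tcp_rot: [179.9, -0.4, 139.9]
wrist_force: [-0.9, -0.3, -0.9]
grip_width: 0.673
finger_force: 43.8
clock: 6.4
tcp_pos: [0.3581, -0.3185, 0.2572]
tcp_rot: [179.9, -0.1, 178.1]
wrist_force: [-0.3, -0.4, -1.7]
grip_width: 0.677
finger_force: 43.8
at [ 0.3581 -0.3185  0.2572] yaw 178.1 -> shift cm [-1.000e-02 -3.000e-02  1.172e+01] twist -0.0 force [-0.3 -0.4 -1.7] w 5.78 ff 43.8 q6 -137.0
t 6.5
green (array([ 0.5719, -0.    ]), 56, 24, 27.1) z 0.166 185
green (array([ 0.4941, -0.0761]), 55, 23, 58.8) z 0.166 180
white (array([0.4593, 0.3175]), 221, 148, 5.2)
white (array([ 0.5558, -0.3249]), 58, 8, 87.6)
white (array([ 0.5114, -0.3227]), 60, 7, 87.7)
```

View pics/w3.png

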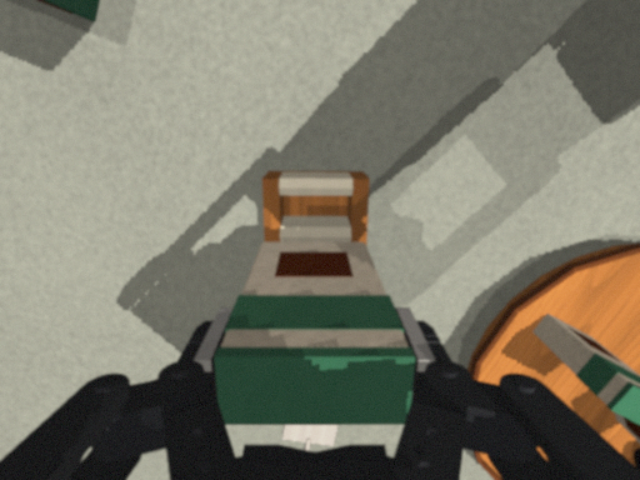

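```bash
python3 -c "
from h import *
i=camera_info('wrist')
# ridge crests, wall inner/outer edges at z=.057/.05
print(onplane(i,np.array([(280,183),(315,183),(352,183),(280,227),(315,227),(351,227)])/1.25,.055).round(4))
print('walls',onplane(i,np.array([(264,200),(280,205),(350,205),(369,200)])/1.25,.055).round(4))
# held carton bottom-front edge? base at z
print('top edges',onplane(i,np.array([(216,422),(414,422)])/1.25,.2572-.0697+.112).round(4))
print(i['tvec'], (-cv2.Rodrigues(i['rvec'])[0].T@i['tvec']).round(3))
"
```

```text
[[ 0.3347 -0.3475  0.055 ]
 [ 0.3358 -0.317   0.055 ]
 [ 0.3369 -0.2848  0.055 ]
 [ 0.3744 -0.3499  0.055 ]
 [ 0.3755 -0.3183  0.055 ]
 [ 0.3766 -0.2859  0.055 ]]
walls [[ 0.3493 -0.3625  0.055 ]
 [ 0.3542 -0.3487  0.055 ]
 [ 0.3563 -0.2867  0.055 ]
 [ 0.3524 -0.2699  0.055 ]]
top edges [[ 0.3713 -0.3504  0.2995]
 [ 0.3734 -0.2875  0.2995]]
[ 0.30638069 -0.40031576  0.29342067] [ 0.28  -0.316  0.402]
```

```bash
python3 -m creep '0.1 0.05 0 0;0 0 3 0;0 0 3 0;0 0 3 0;0 0 3 0;0 0 0.5 0;0 0 0.5 0;0 0 0.5 0;0 0 0.5 0;0 0 0 0'
python3 -c "
from h import *
go(.358,-.318,.0777,178.1)"
```

```text
clock: 7.5
tcp_pos: [0.358, -0.3186, 0.1188]
tcp_rot: [-179.9, 0.1, 178.2]
wrist_force: [0.8, -0.7, -2.0]
grip_width: 0.678
finger_force: 43.8
at [ 0.358  -0.3186  0.1188] yaw 178.2 -> shift cm [0.01 0.07 4.11] twist 0.001 force [ 0.8 -0.7 -2. ] w 5.79 ff 43.8 q6 -137.0
```

```bash
python3 -m creep '0 0.05 0.5 0;0 0 0.5 0;0 0 0.5 0;0 0 0.5 0;0 0 0.5 0;0 0 0.5 0;0 0 0.5 0;0 0 0.4 0;0 0 0 0;0 0 0 0'
python3 -c "
from h import *
go(.358,-.318,.0777,178.1)"
```

```text
clock: 8.5
tcp_pos: [0.3579, -0.3178, 0.0786]
tcp_rot: [-180.0, 0.1, 178.2]
wrist_force: [5.6, -0.6, -3.9]
grip_width: 0.677
finger_force: 43.6
at [ 0.3579 -0.3178  0.0786] yaw 178.2 -> shift cm [-0.01 -0.02  0.09] twist 0.001 force [ 5.6 -0.6 -3.9] w 5.78 ff 43.6 q6 -137.0
```

```bash
python3 -m creep '0 0 0.05 0;0 0 0 0;0 0 0 0;0 0 0 0;0 0 0 0;0 0 0 0' 8.5
python3 -m creep '0 0 -2 0;0 0 -4 0;0 0 -4 0;0 0 -4 0;0 0 -3 0;0 0 0 0;0 0 0 0'
python3 -c "
from h import *
p,d,i=cam('wrist'); save(cv2.resize(p,(640,480)),'w4.png')
look('wrist');look('top')
go(.4941,-.0758,.25,150)"
```

```text
clock: 9.1
tcp_pos: [0.3573, -0.3177, 0.0788]
tcp_rot: [180.0, -0.0, 178.2]
wrist_force: [-0.3, -0.5, -1.2]
grip_width: 0.998
finger_force: 0.0
clock: 9.8
tcp_pos: [0.3576, -0.3179, 0.2494]
tcp_rot: [-179.9, 0.1, 178.2]
wrist_force: [-0.5, -0.9, 0.1]
grip_width: 0.994
finger_force: 0.0
t 9.9
green (array([ 0.3459, -0.3177]), 55, 1, 87.9) z 0.103 199
green (array([ 0.3579, -0.3186]), 57, 24, 88.1) z 0.123 1639
green (array([ 0.4768, -0.0919]), 33, 18, -75.7) z 0.145 599
green (array([ 0.484 , -0.0972]), 27, 10, 10.8) z 0.165 223
orange (array([ 0.4479, -0.3204]), 58, 25, 88.8) z 0.123 298
orange (array([ 0.4587, -0.3219]), 49, 1, 87.5) z 0.123 51
t 9.95
green (array([ 5.717e-01, -3.000e-04]), 56, 24, 27.1) z 0.166 186
green (array([ 0.4939, -0.0762]), 55, 24, 57.7) z 0.166 188
green (array([ 0.358 , -0.3002]), 19, 19, -2.5) z 0.124 44
at [ 0.3568 -0.3171  0.2468] yaw 178.2 -> shift cm [-12.95  24.56  -0.29] twist 0.492 force [-0.2  0.7  0.2] w 8.49 ff 0.0 q6 -137.0
```

View pics/w4.png

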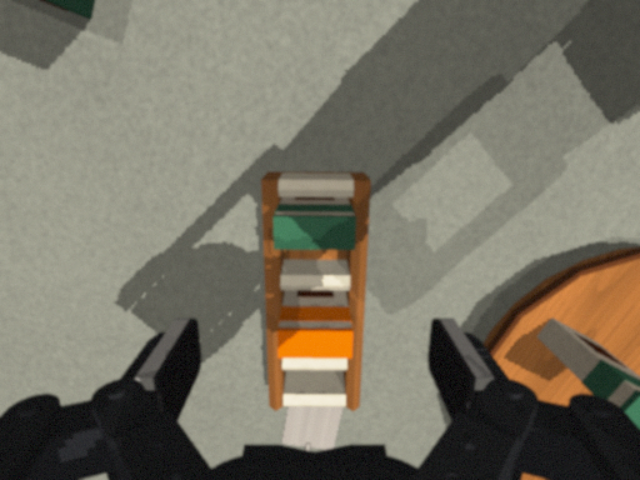

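The carton stands home in the slot (top at z 0.123, the same as the orange one). In the picture it is at (315,228) and the orange carton at (315,340). Next, the carton at (0.494,-0.076).

```bash
python3 -m creep '-2.16 4.09 0 0;-2.16 4.09 0 0;-2.16 4.09 0 0;-2.16 4.09 0 0;-2.16 4.09 0 0;-2.16 4.09 0 0;0 0 0 0.125;0 0 0 0.125;0 0 0 0.125;0 0 0 0.125'
python3 -m creep '0 0 1 0;0 0 0 0;0 0 0 0'
python3 -c "
from h import *
look('wrist')
go(.4943,-.0755,.118,150)"
```

```text
clock: 10.95
tcp_pos: [0.4941, -0.0761, 0.2467]
tcp_rot: [-179.9, -0.2, 149.3]
wrist_force: [0.8, -0.8, 0.5]
grip_width: 0.993
finger_force: 0.0
clock: 11.25
tcp_pos: [0.4941, -0.0765, 0.2373]
tcp_rot: [-180.0, -0.2, 149.6]
wrist_force: [-0.4, -0.3, -0.7]
grip_width: 0.998
finger_force: 0.0
t 11.3
green (array([ 0.4835, -0.069 ]), 56, 1, 59.6) z 0.146 441
green (array([ 0.4941, -0.075 ]), 56, 25, 59.3) z 0.165 2405
green (array([ 0.5463, -0.0119]), 23, 3, -68.3) z 0.145 336
green (array([5.725e-01, 3.000e-04]), 60, 24, 26.4) z 0.165 2214
orange (array([ 0.4492, -0.3031]), 25, 24, 87.5) z 0.123 97
at [ 0.4944 -0.0766  0.238 ] yaw 149.6 -> shift cm [ 0.04  0.09 12.  ] twist -0.007 force [ 0.4 -1.3 -0.3] w 8.49 ff 0.0 q6 -75.0
```

```bash
python3 -m creep '0.05 0.05 3 0;0 0 3 0;0 0 3 0;0 0 2.5 0;0 0 0.4 0;0 0 0 0;0 0 0 0' 
python3 -m creep '0 0 0 0;0 0 0 0;0 0 0 0;0 0 0 0;0 0 0 0;0 0 0 0;0 0 0 0;0 0 0 0' 5.0 40
python3 -m creep '0 0 -1 0;0 0 -3 0;0 0 -4 0;0 0 -4 0;0 0 -2 0;0 0 0 0;0 0 0 0'
python3 -c "
from h import *
go(.534,-.3244,.26,178.1)
look('wrist')"
```

```text
clock: 12.0
tcp_pos: [0.4957, -0.0762, 0.1216]
tcp_rot: [179.9, 0.2, 149.5]
wrist_force: [0.2, 0.1, 0.3]
grip_width: 0.998
finger_force: 0.0
clock: 12.8
tcp_pos: [0.4956, -0.0761, 0.1215]
tcp_rot: [179.9, 0.2, 149.5]
wrist_force: [0.4, -0.2, 6.4]
grip_width: 0.678
finger_force: 43.5
clock: 13.5
tcp_pos: [0.4942, -0.0758, 0.259]
tcp_rot: [-180.0, -0.1, 149.5]
wrist_force: [0.0, 0.2, -1.8]
grip_width: 0.673
finger_force: 43.1
at [ 0.4942 -0.0758  0.259 ] yaw 149.5 -> shift cm [-16.04 -19.41  -0.12] twist -0.499 force [ 0.   0.2 -1.8] w 5.74 ff 43.1 q6 -75.0
t 13.55
green (array([ 0.3666, -0.2901]), 17, 8, -34.0) z 0.098 209
green (array([ 0.5463, -0.0122]), 24, 1, -64.0) z 0.145 259
green (array([5.723e-01, 2.000e-04]), 59, 24, 26.3) z 0.165 1899
orange (array([ 0.4485, -0.2911]), 23, 4, 5.1) z 0.104 210
orange (array([ 0.4487, -0.3091]), 38, 25, 87.3) z 0.123 103
```

```bash
python3 -m creep '-3.22 -3.87 0 0;-3.22 -3.87 0 0;-3.22 -3.87 0 0;-3.22 -3.87 0 0;-3.22 -3.87 0 0;0 0 0 -0.125;0 0 0 -0.125;0 0 0 -0.125;0 0 0 -0.125;0 0 0 0'
python3 -m creep '0 0 0 0;0 0 0 0;0 0 0 0'
python3 -c "
from h import *
go(.535,-.3241,.0795,178.1)
p,d,i,C,hsv=look('wrist'); H,S,V=cv2.split(hsv); Z=C[...,2]
m=(H>60)&(H<95)&(S>70)&(d>0)&(Z>.2)&(Z<.4)
for b in blobs(m,50):
  q=C[b]; zt=np.percentile(q[:,2],90); print('held',rect(q[q[:,2]>zt-.008]),zt)
m=(V>150)&(S<40)&(Z>.05)&(Z<.07)&(C[...,1]<-.25)
for b in blobs(m,30): print('white',rect(C[b]))
"
```

```text
clock: 14.55
tcp_pos: [0.5341, -0.3221, 0.2565]
tcp_rot: [179.8, -0.3, 178.2]
wrist_force: [-0.7, 0.1, -0.5]
grip_width: 0.678
finger_force: 43.3
clock: 14.85
tcp_pos: [0.5348, -0.3225, 0.2593]
tcp_rot: [180.0, -0.0, 178.1]
wrist_force: [0.2, -0.8, -0.7]
grip_width: 0.668
finger_force: 43.3
at [ 0.5348 -0.3225  0.2593] yaw 178.1 -> shift cm [-0.03 -0.17 17.98] twist 0.0 force [ 0.2 -0.8 -0.7] w 5.71 ff 43.3 q6 -124.0
t 14.9
orange (array([ 0.4489, -0.3205]), 58, 24, 88.1) z 0.123 2039
held (array([ 0.521 , -0.3223]), 58, 2, 88.1) 0.2844569858368656
held (array([ 0.5318, -0.3223]), 59, 28, 88.2) 0.30283338802520016
white (array([ 0.5125, -0.2979]), 11, 8, 85.8)
white (array([ 0.5561, -0.307 ]), 26, 7, 87.8)
```

```bash
python3 -m creep '-0.05 -0.15 0 0;0 0 3 0;0 0 3 0;0 0 3 0;0 0 3 0;0 0 0.5 0;0 0 0.5 0;0 0 0.5 0;0 0 0.5 0;0 0 0 0'
python3 -c "
from h import *
go(.535,-.3241,.0795,178.1)"
```

```text
clock: 15.9
tcp_pos: [0.5356, -0.3243, 0.1203]
tcp_rot: [-180.0, 0.1, 178.2]
wrist_force: [0.9, 0.2, -0.7]
grip_width: 0.672
finger_force: 43.5
at [ 0.5356 -0.3243  0.1203] yaw 178.2 -> shift cm [0.07 0.02 4.08] twist 0.001 force [ 0.9  0.2 -0.7] w 5.74 ff 43.5 q6 -125.0
```

```bash
python3 -m creep '0 0 0.5 0;0 0 0.5 0;0 0 0.5 0;0 0 0.5 0;0 0 0.5 0;0 0 0.5 0;0 0 0.5 0;0 0 0.4 0;0 0 0.1 0;0 0 0 0'
python3 -c "
from h import *
go(.535,-.3241,.0795,178.1)"
```

```text
clock: 16.9
tcp_pos: [0.5356, -0.324, 0.0796]
tcp_rot: [180.0, 0.0, 178.2]
wrist_force: [1.4, -0.3, -2.2]
grip_width: 0.675
finger_force: 43.5
at [ 0.5356 -0.324   0.0796] yaw 178.2 -> shift cm [ 0.06 -0.01  0.01] twist 0.001 force [ 1.4 -0.3 -2.2] w 5.76 ff 43.5 q6 -125.0
```

```bash
python3 -m creep '0 0 0.05 0;0 0 0 0;0 0 0 0;0 0 0 0;0 0 0 0;0 0 0 0' 8.5
python3 -m creep '0 0 -2 0;0 0 -4 0;0 0 -4 0;0 0 -4 0;0 0 -3 0;0 0 0 0;0 0 0 0'
python3 -c "
from h import *
look('wrist');look('top')
go(.572,.000,.25,116.5)"
```

```text
clock: 17.5
tcp_pos: [0.5353, -0.3241, 0.0793]
tcp_rot: [180.0, -0.0, 178.2]
wrist_force: [-1.4, -0.3, 0.7]
grip_width: 0.995
finger_force: 0.0
clock: 18.2
tcp_pos: [0.5356, -0.3243, 0.2503]
tcp_rot: [-179.9, 0.1, 178.2]
wrist_force: [0.3, -0.7, -0.9]
grip_width: 0.989
finger_force: 0.0
t 18.25
green (array([ 0.5217, -0.3239]), 55, 1, 88.2) z 0.103 205
green (array([ 0.5337, -0.3243]), 56, 25, 88.9) z 0.123 1627
orange (array([ 0.4488, -0.3206]), 58, 24, 87.4) z 0.123 2183
t 18.3
green (array([ 5.72e-01, -4.00e-04]), 56, 23, 26.2) z 0.166 185
at [ 0.5348 -0.3237  0.2472] yaw 178.2 -> shift cm [-2.69 32.47 -0.22] twist 1.076 force [-0.3 -0.3  0.3] w 8.52 ff 0.0 q6 -125.0
```

```bash
python3 -m creep '-0.38 4.64 0 0;-0.38 4.64 0 0;-0.38 4.64 0 0;-0.38 4.64 0 0;-0.38 4.64 0 0;-0.38 4.64 0 0;-0.38 4.64 0 0;0 0 0 0.135;0 0 0 0.135;0 0 0 0.135'
python3 -m creep '0 0 0 0.135;0 0 0 0.135;0 0 0 0.135;0 0 0 0.135;0 0 0 0.135;0 0 0 0;0 0 0 0'
python3 -c "
from h import *
look('wrist')
go(.5724,.0002,.120,116.4)"
```

```text
clock: 19.3
tcp_pos: [0.5714, 0.0006, 0.2466]
tcp_rot: [-179.9, -0.3, 154.7]
wrist_force: [0.6, -0.5, -0.0]
grip_width: 0.997
finger_force: 0.0
clock: 20.0
tcp_pos: [0.5717, -0.0003, 0.2476]
tcp_rot: [-179.9, -0.1, 116.5]
wrist_force: [-0.1, -0.5, -0.3]
grip_width: 0.997
finger_force: 0.0
t 20.05
green (array([0.5671, 0.0113]), 55, 1, 26.2) z 0.146 386
green (array([5.723e-01, 5.000e-04]), 57, 24, 26.4) z 0.165 2231
at [ 5.719e-01 -3.000e-04  2.480e-01] yaw 116.4 -> shift cm [ 0.    0.09 12.8 ] twist 0.001 force [ 0.5 -0.5 -1.2] w 8.49 ff 0.0 q6 -32.0
```

```bash
python3 -m creep '0 0.05 3 0;0 0 3 0;0 0 3 0;0 0 3 0;0 0 0.7 0;0 0 0 0;0 0 0 0' 
python3 -m creep '0 0 0 0;0 0 0 0;0 0 0 0;0 0 0 0;0 0 0 0;0 0 0 0;0 0 0 0;0 0 0 0' 5.0 40
python3 -m creep '0 0 -1 0;0 0 -3 0;0 0 -4 0;0 0 -4 0;0 0 -2 0;0 0 0 0;0 0 0 0'
python3 -c "
from h import *
go(.402,-.3195,.26,178.1)
look('wrist')"
```

```text
clock: 20.75
tcp_pos: [0.5737, -0.0002, 0.124]
tcp_rot: [179.9, 0.1, 116.3]
wrist_force: [-0.1, 0.7, 0.8]
grip_width: 0.994
finger_force: 0.0
clock: 21.55
tcp_pos: [0.5737, -0.0003, 0.1244]
tcp_rot: [179.8, 0.1, 116.3]
wrist_force: [-0.7, -1.3, 6.4]
grip_width: 0.675
finger_force: 43.4
clock: 22.25
tcp_pos: [0.5725, -0.0, 0.2615]
tcp_rot: [-180.0, -0.0, 116.3]
wrist_force: [-0.4, 0.1, -2.0]
grip_width: 0.675
finger_force: 43.3
at [ 0.5725 -0.      0.2615] yaw 116.3 -> shift cm [-21.08 -29.44   0.16] twist -1.079 force [-0.4  0.1 -2. ] w 5.76 ff 43.3 q6 -32.0
t 22.3
green (array([ 0.5359, -0.2946]), 19, 4, -7.4) z 0.103 232
```

```bash
python3 -m creep '-2.63 -3.68 0 0;-2.63 -3.68 0 0;-2.63 -3.68 0 0;-2.63 -3.68 0 0;-2.63 -3.68 0 0;-2.63 -3.68 0 0;-2.63 -3.68 0 0;-2.63 -3.68 0 0;0 0 0 -0.135;0 0 0 -0.135'
python3 -m creep '0 0 0 -0.135;0 0 0 -0.135;0 0 0 -0.135;0 0 0 -0.135;0 0 0 -0.135;0 0 0 -0.135;0 0 0 0;0 0 0 0;0 0 0 0'
python3 -c "
from h import *
go(.402,-.3195,.0824,178.1)
p,d,i,C,hsv=look('wrist'); H,S,V=cv2.split(hsv); Z=C[...,2]
m=(H>60)&(H<95)&(S>70)&(d>0)&(Z>.2)&(Z<.4)
for b in blobs(m,50):
  q=C[b]; zt=np.percentile(q[:,2],90); print('held',rect(q[q[:,2]>zt-.008]),zt)
"
```

```text
clock: 23.3
tcp_pos: [0.4002, -0.3199, 0.2589]
tcp_rot: [-180.0, -0.4, 131.9]
wrist_force: [-0.2, 0.6, -1.2]
grip_width: 0.671
finger_force: 43.8
clock: 24.2
tcp_pos: [0.4017, -0.3189, 0.2612]
tcp_rot: [179.9, -0.1, 178.1]
wrist_force: [-0.0, -0.6, -1.6]
grip_width: 0.673
finger_force: 43.8
at [ 0.4017 -0.3189  0.2612] yaw 178.1 -> shift cm [-0.05 -0.08 17.88] twist -0.001 force [-0.  -0.6 -1.6] w 5.74 ff 43.8 q6 -133.0
t 24.25
green (array([ 0.358 , -0.3182]), 57, 24, 87.7) z 0.123 1721
held (array([ 0.3889, -0.3188]), 58, 2, 87.9) 0.2835732432130645
held (array([ 0.4011, -0.3189]), 59, 26, 88.1) 0.3020815424226977
```

```bash
python3 -m creep '-0.05 -0.07 0 0;0 0 3 0;0 0 3 0;0 0 3 0;0 0 3 0;0 0 0.5 0;0 0 0.5 0;0 0 0.5 0;0 0 0.5 0;0 0 0 0'
python3 -m creep '0 0 0.5 0;0 0 0.5 0;0 0 0.5 0;0 0 0.5 0;0 0 0.5 0;0 0 0.5 0;0 0 0.4 0;0 0 0.3 0;0 0 0.1 0;0 0 0 0'
python3 -c "
from h import *
go(.402,-.3195,.0824,178.1)"
```

```text
clock: 25.25
tcp_pos: [0.4029, -0.3203, 0.1232]
tcp_rot: [-179.9, 0.1, 178.2]
wrist_force: [-0.2, -0.0, -1.5]
grip_width: 0.673
finger_force: 44.0
clock: 26.25
tcp_pos: [0.4026, -0.3198, 0.0841]
tcp_rot: [180.0, 0.0, 178.2]
wrist_force: [0.8, -1.0, -1.4]
grip_width: 0.67
finger_force: 43.8
at [ 0.4026 -0.3198  0.0841] yaw 178.2 -> shift cm [0.06 0.03 0.17] twist 0.001 force [ 0.8 -1.  -1.4] w 5.72 ff 43.8 q6 -133.0
```

```bash
python3 -m creep '0 0 0.1 0;0 0 0.05 0;0 0 0 0;0 0 0 0' 
python3 -m creep '0 0 0 0;0 0 0 0;0 0 0 0;0 0 0 0;0 0 0 0' 8.5
python3 -m creep '0 0 -2 0;0 0 -4 0;0 0 -4 0;0 0 -4 0;0 0 -3 0;0 0 0 0;0 0 0 0'
cat >> h.py <<'E'
def ondisc(name='top'):
    p,d,i,C,hsv=look(name); Z=C[...,2]
    m=(d>0)&(Z>.066)&(Z<.14)&(np.hypot(C[...,0]-.5696,C[...,1])<.17)
    for b in blobs(m,60):
        q=C[b]; zt=np.percentile(q[:,2],95); print('on',rect(q[q[:,2]>zt-.012]),rect(q),zt.round(3),p[b].mean(0).round(), 'dark',C[b&(hsv[...,2]<60)].mean(0).round(3))
    return p
E
python3 -c "
from h import *
look('wrist'); p=ondisc()
save(cv2.resize(p,(768,576)),'t5.png')
go(.6435,.0668,.25)"
```

```text
clock: 26.65
tcp_pos: [0.4026, -0.32, 0.0829]
tcp_rot: [-180.0, 0.0, 178.2]
wrist_force: [-0.1, 0.3, -1.7]
grip_width: 0.671
finger_force: 44.0
clock: 27.15
tcp_pos: [0.4025, -0.3199, 0.0828]
tcp_rot: [180.0, -0.0, 178.2]
wrist_force: [0.3, 0.5, 1.0]
grip_width: 0.999
finger_force: 0.0
clock: 27.85
tcp_pos: [0.4027, -0.3201, 0.2535]
tcp_rot: [-179.9, 0.1, 178.2]
wrist_force: [0.3, 0.6, -0.4]
grip_width: 0.994
finger_force: 0.0
t 27.9
green (array([ 0.3578, -0.3183]), 57, 24, 88.0) z 0.123 1822
green (array([ 0.3896, -0.3207]), 55, 1, 87.9) z 0.103 200
green (array([ 0.4019, -0.3219]), 57, 25, 87.9) z 0.123 1601
green (array([ 0.5216, -0.3242]), 55, 2, 88.3) z 0.104 552
green (array([ 0.533 , -0.3245]), 57, 24, 88.8) z 0.123 1125
orange (array([ 0.4477, -0.3309]), 38, 24, 89.7) z 0.123 580
orange (array([ 0.4493, -0.2949]), 25, 11, -14.2) z 0.123 209
t 27.95
green (array([ 0.5336, -0.3243]), 55, 24, 88.4) z 0.125 173
green (array([ 0.4063, -0.3018]), 28, 16, -50.4) z 0.124 47
green (array([ 0.3582, -0.3368]), 23, 20, 82.7) z 0.124 56
on (array([ 0.6705, -0.0327]), 38, 34, -0.5) (array([ 0.6699, -0.0327]), 47, 45, -33.3) 0.134 [94. 79. 66.] dark [ 0.669 -0.034  0.13 ]
on (array([0.6439, 0.0667]), 80, 46, -84.9) (array([0.6437, 0.0667]), 80, 46, -85.6) 0.099 [124. 102.  88.] dark [0.637 0.045 0.085]
at [ 0.402  -0.3194  0.251 ] yaw 178.2 -> shift cm [-22.91  39.37   0.13] twist 0 force [ 0.1 -0.4 -0.3] w 8.47 ff 0.0 q6 -133.0
```

View pics/t5.png

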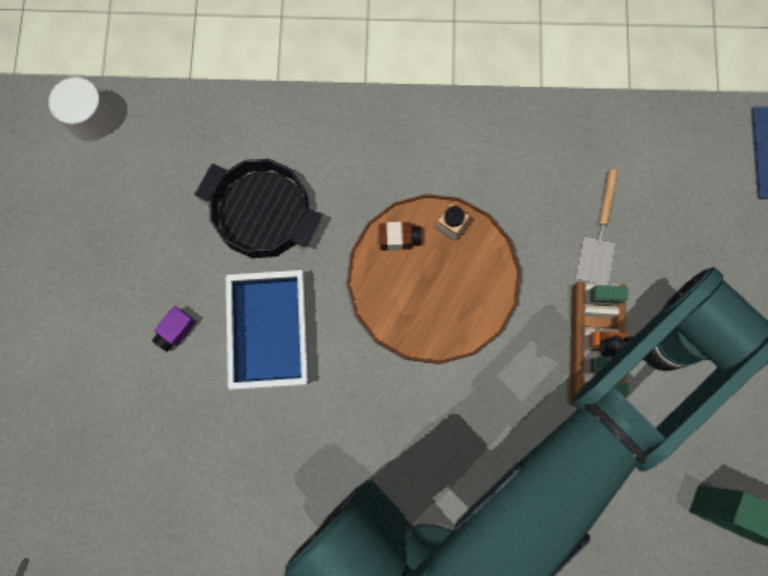

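```bash
python3 -m creep '-2.29 3.94 0 0;-2.29 3.94 0 0;-2.29 3.94 0 0;-2.29 3.94 0 0;-2.29 3.94 0 0;-2.29 3.94 0 0;-2.29 3.94 0 0;-2.29 3.94 0 0;-2.29 3.94 0 0;-2.29 3.94 0 0'
python3 -m creep '0 0 0 0.145;0 0 0 0.145;0 0 0 0.145;0 0 0 0.145;0 0 0 0.145;0 0 0 0.145;0 0 0 0.145;0 0 0 0.145;0 0 0 0.145;0 0 0 0.145'
python3 -m creep '0 0 2 0;0 0 0 0;0 0 0 0'
python3 -c "
from h import *
p=ondisc('wrist'); save(cv2.resize(p,(640,480)),'w6.png')
go(.644,.069,.06,94.5)"
```

```text
clock: 28.95
tcp_pos: [0.6439, 0.0684, 0.2501]
tcp_rot: [-180.0, -0.2, 178.2]
wrist_force: [0.5, -1.6, 0.6]
grip_width: 0.998
finger_force: 0.0
clock: 29.95
tcp_pos: [0.6431, 0.0666, 0.25]
tcp_rot: [-179.7, -0.0, 94.8]
wrist_force: [0.8, -0.3, -0.0]
grip_width: 0.995
finger_force: 0.0
clock: 30.25
tcp_pos: [0.643, 0.0666, 0.2304]
tcp_rot: [-179.7, -0.0, 95.1]
wrist_force: [0.9, 1.4, 0.6]
grip_width: 1.001
finger_force: 0.0
t 30.3
on (array([0.6442, 0.0676]), 80, 45, -85.8) (array([0.6442, 0.0676]), 80, 45, -85.8) 0.097 [147. 116.  92.] dark [0.646 0.042 0.089]
on (array([ 0.6713, -0.032 ]), 37, 37, 64.7) (array([ 0.6718, -0.0326]), 46, 45, -33.5) 0.132 [90. 75. 58.] dark [ 0.671 -0.029  0.13 ]
at [0.6435 0.0666 0.2317] yaw 95.1 -> shift cm [ 0.23  0.11 17.17] twist 0.011 force [0.  0.  0.4] w 8.49 ff 0.0 q6 -4.0
```

View pics/w6.png

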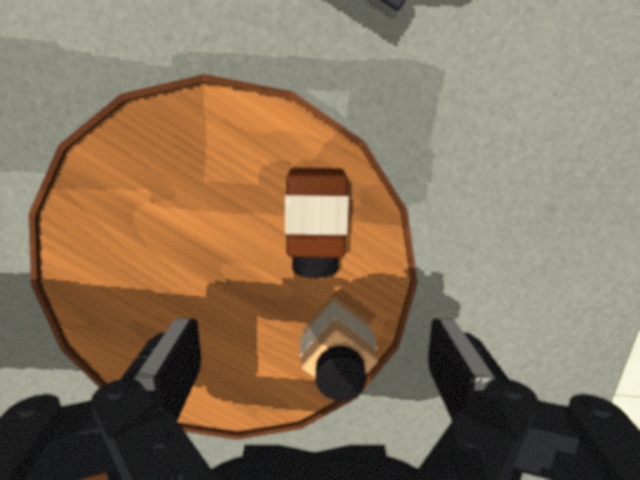

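The lying jar at (317,215) is straight between the fingers and the standing jar at (338,360) is clear of them. Going down.

```bash
python3 -m creep '0.5 -0.05 0 0.01;0 0 3 0;0 0 3 0;0 0 3 0;0 0 3 0;0 0 2 0;0 0 1.5 0;0 0 1 0;0 0 0.5 0;0 0 0 0' 7.5
python3 -c "
from h import *
go(.6442,.0715,.06,94.2)"
```

```text
clock: 31.3
tcp_pos: [0.6432, 0.0717, 0.063]
tcp_rot: [180.0, -0.0, 94.5]
wrist_force: [-0.6, -0.0, 0.0]
grip_width: 0.883
finger_force: 0.0
at [0.6432 0.0717 0.063 ] yaw 94.5 -> shift cm [-0.02  0.1   0.3 ] twist 0.006 force [-0.6 -0.   0. ] w 7.54 ff 0.0 q6 -3.0
```

```bash
python3 -m creep '0 0.05 0.2 0;0 0 0 0;0 0 0 0;0 0 0 0;0 0 0 0;0 0 0 0;0 0 0 0;0 0 0 0;0 0 0 0' 3.8 40
python3 -m creep '0 0 -1 0;0 0 -3 0;0 0 -4 0;0 0 -4 0;0 0 -2 0;0 0 0 0;0 0 0 0'
python3 -c "
from h import *
go(.460,.3175,.19,95)"
```

```text
clock: 32.2
tcp_pos: [0.6442, 0.0716, 0.062]
tcp_rot: [179.9, 0.0, 94.5]
wrist_force: [0.5, -0.0, 6.9]
grip_width: 0.507
finger_force: 42.7
clock: 32.9
tcp_pos: [0.6429, 0.0717, 0.1994]
tcp_rot: [-179.9, -0.0, 94.5]
wrist_force: [-0.1, 0.3, -2.7]
grip_width: 0.509
finger_force: 42.0
at [0.6429 0.0717 0.1994] yaw 94.5 -> shift cm [ 25.95 -16.29   0.98] twist -0.008 force [-0.1  0.3 -2.7] w 4.34 ff 42.0 q6 -3.0
```

```bash
python3 -m creep '3.75 -2.33 0 0;3.75 -2.33 0 0;3.75 -2.33 0 0;3.75 -2.33 0 0;3.75 -2.33 0 0;3.75 -2.33 0 0;3.75 -2.33 0 0;0 0 0 0;0 0 0 0;0 0 0 0'
python3 -m creep '0 0 3 0;0 0 3 0;0 0 3 0;0 0 3 0;0 0 3 0;0 0 1.5 0;0 0 0.8 0;0 0 0.4 0;0 0 0 0;0 0 0 0'
python3 -c "
from h import *
go(.460,.321,.018,95)"
```

```text
clock: 33.9
tcp_pos: [0.4599, 0.3194, 0.1986]
tcp_rot: [-179.8, 0.1, 94.5]
wrist_force: [0.1, -0.2, -2.1]
grip_width: 0.507
finger_force: 42.0
clock: 34.9
tcp_pos: [0.4613, 0.321, 0.0255]
tcp_rot: [179.8, -0.1, 94.5]
wrist_force: [-0.5, 0.2, -1.0]
grip_width: 0.506
finger_force: 42.1
at [0.4613 0.321  0.0255] yaw 94.5 -> shift cm [ 0.01 -0.13  0.75] twist -0.008 force [-0.5  0.2 -1. ] w 4.32 ff 42.1 q6 25.0
```

```bash
python3 -m creep '0 0 0.3 0;0 0 0.3 0;0 0 0 0;0 0 0 0' 
python3 -m creep '0 0 0 0;0 0 0 0;0 0 0 0;0 0 0 0;0 0 0 0' 7.0
python3 -m creep '0 0 -2 0;0 0 -4 0;0 0 -4 0;0 0 -4 0;0 0 -4 0;0 0 0 0;0 0 0 0'
python3 -m creep '-3 3 0 0;-3 3 0 0;-3 3 0 0;0 0 0 0;0 0 0 0;0 0 0 0;0 0 0 0;0 0 0 0;0 0 0 0;0 0 0 0'
python3 -c "
from h import *
p=ondisc(); save(cv2.resize(p,(768,576)),'t7.png')
p,d,i=cam('scene'); save(cv2.resize(p,(768,576)),'s7.png')"
```

```text
clock: 35.3
tcp_pos: [0.4601, 0.3204, 0.0178]
tcp_rot: [-180.0, 0.0, 94.5]
wrist_force: [0.1, -0.4, -2.5]
grip_width: 0.509
finger_force: 42.1
clock: 35.8
tcp_pos: [0.4603, 0.3205, 0.018]
tcp_rot: [180.0, -0.0, 94.5]
wrist_force: [-0.3, 0.4, -0.1]
grip_width: 0.82
finger_force: 0.0
clock: 36.5
tcp_pos: [0.4608, 0.3207, 0.1994]
tcp_rot: [179.8, -0.1, 94.5]
wrist_force: [-0.1, -0.0, 0.1]
grip_width: 0.817
finger_force: 0.0
clock: 37.5
tcp_pos: [0.5567, 0.2383, 0.1981]
tcp_rot: [180.0, -0.0, 94.6]
wrist_force: [0.6, -0.2, 0.6]
grip_width: 0.821
finger_force: 0.0
t 37.55
green (array([ 0.5337, -0.3245]), 55, 24, 89.1) z 0.125 171
green (array([ 0.402 , -0.3218]), 55, 23, 87.1) z 0.126 189
green (array([ 0.3582, -0.3185]), 58, 23, 88.6) z 0.125 203
on (array([ 0.6705, -0.0327]), 37, 34, 0.1) (array([ 0.6701, -0.0329]), 45, 45, -34.0) 0.133 [94. 80. 67.] dark [ 0.669 -0.034  0.13 ]
```

View pics/t7.png

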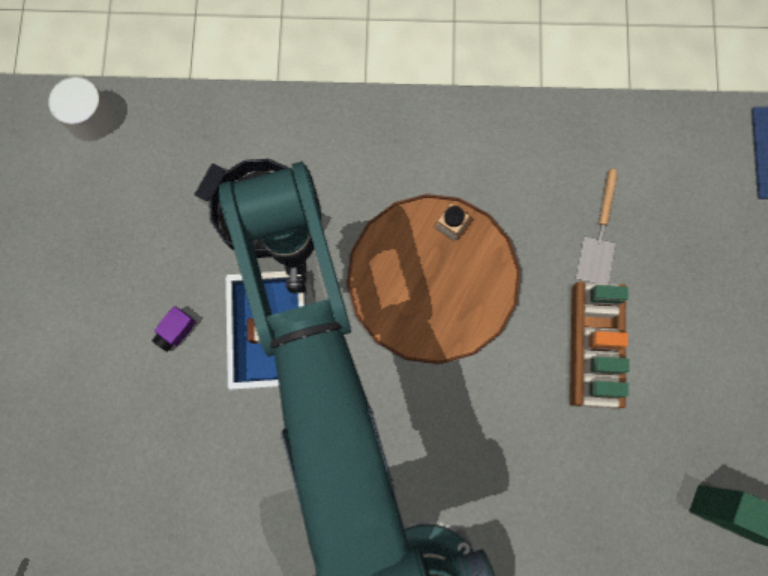

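View pics/s7.png

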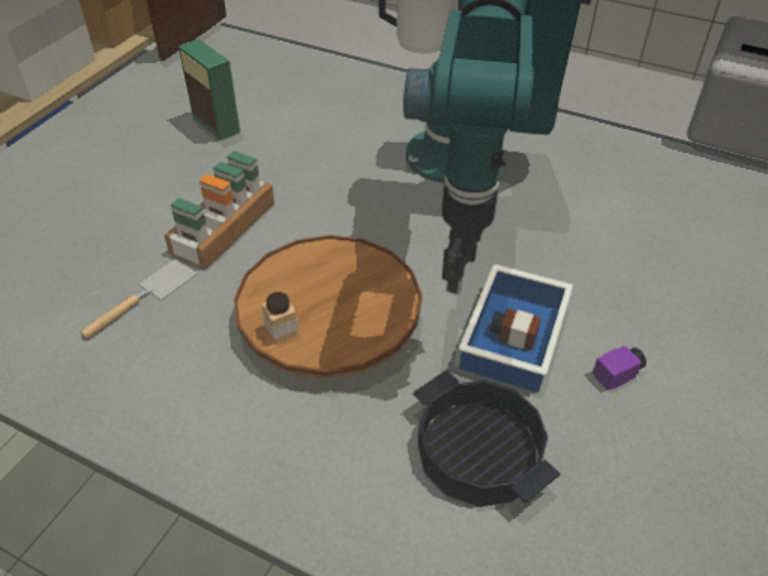

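The scene view shows the three green cartons home beside the orange one at (215,190). The brown jar lies in the tub at (520,328), the cream jar stands on the disc at (280,315), and the tin and spatula have not moved. The arm is clear of everything.

```bash
python3 -c "
from h import *
print(order.sign_off())"
```

```text
the job is handed in; nothing more can be done
None
```

I handed the job in at about 38 s: the three green cartons are home in rack slots, the tipped brown jar is in the tub, and the standing jar, orange carton, cake tin and spatula are where they were; the verdict was not shown to me.

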